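# Index the sample carousel the short way and load a tube

### The arm

A 7-joint arm with a two-finger parallel gripper is mounted at the origin on the work surface. World frame = base frame: x ahead of the robot, y to its left, z up, the work surface at z = 0. Lengths are in m, angles in rad, forces in N, time in s.
With the tool pointing down it reaches from about 0.4 to 0.85 m from the base axis. Payload 10.4 kg.
Tool frame: the origin (TCP) lies on the centre line of the jaws, within the pads' length; the fingertips stand 14 mm ahead of it and the grasp point (between the pads) lies 5 mm behind it (manip.tip_reach is the distance from the TCP to the fingertips, in m); z points along the fingers, y is the line along which they close (so a half turn about z gives the same grasp; the last joint's range is limited). The gripper opens to 85 mm and grips with 20 to 120 N. Pads are 22 mm wide; open, the fingers measure 114 mm over their backs; the gripper's body (76 mm by 85 mm) begins 54 mm behind the grasp point. The pads swing forward as they close: fully open they stand 13 mm farther back than shut.
Start: joints at [1.087, 0.332, -0.065, 1.46, 0.022, 1.35, -0.088], TCP at [0.278, -0.56, 0.245] pointing down, gripper open.
Joint ranges: [-2.6, 2.6], [-0.5, 2.12], [-1.47, 1.34], [0.16, 2.42], [-1.27, 4.41], [0.06, 2.06], [-2.6, 2.6]. Speed limits (rad/s): [2.22, 2.22, 2.79, 2.79, 3.14, 3.14, 3.14].

### API

Orientations are given as a unit quaternion [x, y, z, w].
In Python, from workcell import manip gives the robot as it stands.
- The arm moves only by the shell command python3 -m pendant 'ROWS' [FORCE]. ROWS is JSON, a list of rows, each a list of 7 numbers: the shift along the tool's x, y, z in units of 50 mm (1.0 is 50 mm), then the turn, a rotation vector about the tool's x, y, z in units of 8 degrees (1.0 is 8 degrees), then the opening, from -1 (shut) to 1 (fully open), so that 0 is half open. In form: [[dx, dy, dz, ax, ay, az, jaw], ...]. A call has exactly 10 rows; each row is the pose to reach, as a shift and turn from the pose commanded when the call began, along the tool's axes at that moment; what a row does not reach only later rows make up. A row lasts 1/8 s, in which the tool goes at most 62.5 mm and 10.7 degrees, less where a joint would pass 70% of its speed; a pose out of reach is approached as far as the arm can. A call with a gripper value outside its range is refused whole. The fingers move at their own pace and stop on an object; FORCE is the grip in N (left out, the last holds). Time passes only in rows, so rows that repeat a pose let the fingers close, or fill a call up. It gives the time, the measured TCP pose, the force, the opening and the grip force at its end, in the units of the state.
- manip.get_obs(): the state, without advancing time (a new reading comes with each control period).
- manip.camera(name): name is "scene" or "side" or "wrist"; returns (picture, depth): 384x512x3 uint8, red, green, blue; 384x512 float32, m along the optical axis (not along the pixel's ray), 0 where there is no reading.
- manip.get_calibration(name): a dict with "fx", "fy", "cx", "cy" (pixels), "xyz" and "orientation" of the camera in the world. Camera axes: x right, y up, looking along -z (the intrinsics and any distortion apply to the point x, -y, -z); pixel columns grow to the right and rows downward; lengths in m; the calibration is good to about 2 mm. The wrist camera is an equidistant fisheye: a pixel r from the principal point sees the ray r / f radians off the axis. A picture is of the moment at which its call begins: read the wrist's pose just before it. get_calibration takes no time and is no camera call; for the wrist camera it gives the pose at the moment of the call.
- manip.hand_in(): hands the job in; it is judged then, once.
Trained networks look in the newest picture that a camera, given by its name, has taken for a name from the list of things; names that differ only in an ending like _2 or _b are one class to them, and where a whole thing is asked for, a point or a joint stands for the part that bears it (a point fixed in the world has none). Each returns a list of dicts, best first, with "p" (0 to 1); they miss things now and then, are a little off and sometimes report something else, mostly with a low value. They report only what shows in the picture. A call takes as long as a camera call. They do not tell look-alikes from the thing itself.
- manip.find_in(thing, camera): "box" ([left, top, right, bottom] in pixels, round what is visible of it).
- manip.trace(thing, camera): "pixels" (384x512 bool, what is visible of it) and "box" ([left, top, right, bottom] in pixels, round what is visible of it).
- manip.tip_of(thing, camera): "pixel" ([column, row] in pixels: a listed point, or the origin of a listed thing).
The state is a dict: "clock": time; "joint_pos": joint angles; "joint_velocities": joint speeds; "tau": joint torques, N m; "position": TCP position; "ee_rot": TCP orientation; "ft_force": force on the tool from outside, world axes, zero at the start; "torque": the same for the moment, N m; "grip_width": opening from 0.0 (shut) to 1.0 (fully open); "grasp_force": force on a finger pad.
Only numpy, scipy, OpenCV 4.12 (cv2) and the standard library are available. Lean on these libraries where they do the work, as an engineer would, in place of code of your own. Each camera call takes 0.05 s, during which the arm holds its last target. There are 200 camera calls.

### The job

Load the waiting sample tube into the sample changer: push the carousel's hub knob down against its spring until it bottoms, without leaning on it with more than 18 N, and keep it down while you turn the carousel the shorter way round until its one empty holder stands at the reader post, with the knob sprung fully back up. Then take the tube that stands alone at the end of the black rack and, keeping it upright, press it gently down past the holder's spring clip until it is fully home. Do not disturb the other things on the bench.

Things in the scene. Friction and masses are not known exactly. Their poses are not given: they have to be found in the camera images.
- changer: sample changer, fixed to the bench: white round housing 216 mm across, 38 mm high; origin on the carousel's vertical axis at bench level, z up. At its -x side, 114 to 142 mm from the axis, stands the reader post (46 mm wide, 112 mm high, dark window facing the carousel); at +x, from 80 to 208 mm, a console 81 mm high
- disc (a point): point on the carousel's axis, on top of its aluminium disc (200 mm across), 48 mm above the bench. On the disc stand nine black round holders, 24 mm across, rims 88 mm above the bench, every 40 degrees on a circle of 85 mm radius. Eight hold capped tubes, tops 133 mm above the bench; one is empty
- carousel (a joint): angle of the carousel, rad, growing anticlockwise from above, without end: at 0 and at 2 pi (the same) the empty holder is at the reader post. Starts between 0.6 and 5.7, locked at one of nine places 0.698 rad apart. Let up within 0.15 rad of a place, the knob snaps home; elsewhere it stays half down on the lock until turned on. Turns easily when free (under 0.1 N m)
- knob (a joint): how far the hub knob is pushed down, m; 0 is up and locked. Its spring takes 8 N to start and 0.3 N more per mm. The lock lets go at a depth between 3 and 18 mm that differs from start to start and cannot be seen; about 1 mm deeper the knob meets a hard stop, felt as a steep rise above the spring's 9 to 14 N. It must be kept down while turning
- skirt: the hub knob's round black skirt, 58 mm across, 8 mm thick (origin: centre of its top), on the carousel's axis, 118 mm above the bench when up. On it a polished, slippery steel bar grip, 24 mm high, 50 mm long, 14 mm thick: take it from above by its long sides, fingertips set on the skirt to push it down. Axes turn with the carousel: z up, x along the bar, -x towards the empty holder
- holder (a point): centre of the inner floor of the empty holder, 52 mm above the bench, moving with the carousel. Bore 16 mm wide, 36 mm deep. A spring clip on its outer side bulges into the bore 10 to 28 mm above the floor and presses the tube inwards, up to 1.5 mm off centre; pushing the tube past it takes about 3 to 10 N, and the tube does not drop home by itself
- load_point (a point): fixed point in front of the reader post, 85 mm from the carousel's axis in the housing's -x direction: the centre of the empty holder must come here
- tube: the sample tube to load: 13 mm across, round foot, ribbed 16 mm cap that is the top 20 mm, 81 mm long over all, 15 to 31 g. Origin at the foot, z along the tube to the cap. It starts standing in the rack with its cap's top 91 mm above the bench
- rack: fixed black tube rack, 44 x 150 mm, 45 mm high, origin at the centre of its underside, five holes in a row along its y, 35 mm deep. The tube to load stands alone in the hole at y = -58 mm; the holes at -29 and 0 mm are empty, those at +29 and +58 mm hold two other tubes, of the same kind
Not all that is in view belongs to the job. Of the things like the tube, leave any that is red or yellow; of the rest the larger one is meant.

How it is judged:
By the outcome, as a careful person would: the job done as asked, in the order asked, and still so for the second after the job is handed in, with the robot touching nothing.
It also fails if it takes over 72 s, if anything falls off the work surface, if the arm or the gripper's body presses on something with over 40 N, if the wrist force passes 120 N, or if a joint passes its speed limit or range.

## Working session

There is one attempt and no reset: what is moved stays moved. The work goes in short steps, Python scripts to look and compute and a shell command to move; the robot and the scene stay as the last step left them, time stands still between calls to the robot, and variables do not carry over. Pictures are saved under pics/ and viewed, at most 10 in all, crops included, and the job is handed in when it is done.

```bash
mkdir -p pics; ls; cat > h.py <<'E'
import numpy as np, cv2
from scipy.spatial.transform import Rotation as R
from workcell import manip
def cloud(cam,depth,cal=None):
    c=cal or manip.get_calibration(cam)
    v,u=np.mgrid[0:384,0:512].astype(float)
    x=(u-c['cx'])/c['fx'];y=(v-c['cy'])/c['fy']
    if cam=='wrist':
        r=np.hypot(x,y)+1e-9;k=np.tan(r)/r;x=x*k;y=y*k
    P=np.stack([x*depth,-y*depth,-depth],-1)
    W=R.from_quat(c['orientation']).apply(P.reshape(-1,3)).reshape(384,512,3)+c['xyz']
    W[depth<=0]=np.nan
    return W
E
python3 - <<'E'
from h import *
o=manip.get_obs();print({k:np.round(v,3) for k,v in o.items()}, manip.tip_reach)
ims=[]
for c in ['scene','side','wrist']:
    cal=manip.get_calibration(c); p,d=manip.camera(c);print(c,{k:np.round(v,3) for k,v in cal.items()})
    np.savez(''+c+'0.npz',p=p,d=d,**cal)
    for t in ['changer','skirt','disc','holder','tube','rack','load_point']:
        try:
            if t in('disc','holder','skirt','load_point','changer','rack','tube'): 
                print(c,t,[(np.round(x['pixel']).tolist(),round(x['p'],2)) for x in manip.tip_of(t,c)][:6])
        except Exception as e: print(t,e)
    ims.append(cv2.cvtColor(p,cv2.COLOR_RGB2BGR))
cv2.imwrite('pics/a.png',ims[0]);cv2.imwrite('pics/b.png',ims[1]);cv2.imwrite('pics/c.png',ims[2])
E
```

```text
pics
{'clock': np.float64(0.0), 'joint_pos': array([ 1.087,  0.333, -0.065,  1.461,  0.022,  1.35 , -0.089]), 'joint_velocities': array([ 0.   , -0.   ,  0.001,  0.001,  0.001,  0.   ,  0.   ]), 'tau': array([ 1.0000e-03, -6.2543e+01,  5.0000e-02, -3.9160e+01,  1.6000e-02,
        1.0000e-02, -0.0000e+00]), 'position': array([ 0.278, -0.559,  0.244]), 'ee_rot': array([ 0.974,  0.228, -0.   , -0.001]), 'ft_force': array([ 0.093, -0.032, -0.112]), 'torque': array([0.02 , 0.006, 0.041]), 'grasp_force': np.float64(0.0), 'grip_width': np.float64(1.0)} 0.014
scene {'fx': np.float64(358.687), 'fy': np.float64(358.687), 'cx': np.float64(254.565), 'cy': np.float64(193.852), 'xyz': array([ 1.064, -0.398,  0.504]), 'orientation': array([0.403, 0.253, 0.455, 0.752])}
scene changer [([364.0, 222.0], 0.84)]
scene skirt [([372.0, 176.0], 0.52)]
scene disc [([364.0, 205.0], 0.75), ([346.0, 186.0], 0.28)]
scene holder [([409.0, 205.0], 0.92)]
scene tube [([200.0, 278.0], 0.68), ([176.0, 288.0], 0.52), ([170.0, 230.0], 0.45), ([407.0, 204.0], 0.32)]
scene rack [([187.0, 249.0], 0.6)]
scene load_point 
[... 209 characters left out ...]
-0.032, -0.078,  0.883])}
side changer [([285.0, 175.0], 0.85), ([253.0, 160.0], 0.47)]
side skirt [([284.0, 132.0], 0.55)]
side disc []
side holder [([298.0, 143.0], 0.87)]
side tube [([231.0, 307.0], 0.81), ([337.0, 310.0], 0.74), ([291.0, 319.0], 0.55), ([326.0, 284.0], 0.45)]
side rack [([276.0, 293.0], 0.7)]
side load_point [([254.0, 155.0], 0.83), ([274.0, 296.0], 0.26)]
wrist {'fx': np.float64(297.319), 'fy': np.float64(297.319), 'cx': np.float64(248.719), 'cy': np.float64(187.624), 'xyz': array([ 0.343, -0.527,  0.373]), 'orientation': array([-0.127,  0.078, -0.521,  0.841])}
wrist changer []
wrist skirt []
wrist disc []
wrist holder []
wrist tube []
wrist rack []
wrist load_point []
```

View pics/a.png

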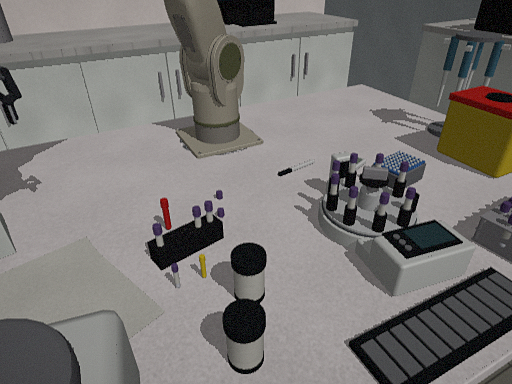

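View pics/b.png

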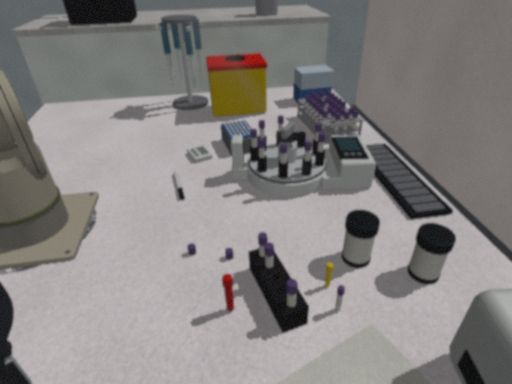

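The scene view shows the changer at about (365,205), with its console toward (415,255) and the reader post at about (345,165). The rack is at about (187,245), and its lone tube at (158,240) is the near end in the side view (291,295). The red and yellow tubes and the small purple one lie outside the rack. Next I'll work out positions.

```bash
cat >> h.py <<'E'
def hit(c,px,z):
    x=(px[0]-c['cx'])/c['fx'];y=(px[1]-c['cy'])/c['fy']
    d=R.from_quat(c['orientation']).apply([x,-y,-1]);o=np.array(c['xyz'])
    return o+d*(z-o[2])/d[2]
E
python3 - <<'E'
from h import *
P={'scene':dict(changer=(364,222,0),skirt=(372,176,.118),disc=(364,205,.048),holder=(409,205,.052),load=(347,186,.052),rack=(187,249,0)),
'side':dict(changer=(285,175,0),skirt=(284,132,.118),holder=(298,143,.052),load=(254,155,.052),rack=(276,293,0))}
for cam in ['scene','side']:
    f=np.load(cam+'0.npz');c={k:f[k] for k in f}
    for n,(u,v,z) in P[cam].items(): print(cam,n,hit(c,(u,v),z).round(4))
    W=cloud(cam,f['d'],c);p=f['p'].astype(int)
    pur=(p[...,2]>p[...,1]+20)&(p[...,0]>p[...,1]+5)&(W[...,2]>0.0)&(W[...,0]<0.95)&(W[...,1]<0.45)&(W[...,1]>-.5)
    n,l,s,ce=cv2.connectedComponentsWithStats(pur.astype(np.uint8))
    for i in range(1,n):
        if s[i,4]>8:
            Q=W[l==i]; print('  cap',ce[i].round(0),s[i,4],np.nanmedian(Q,0).round(3),'ztop',np.nanpercentile(Q[:,2],95).round(3))
    # skirt/bar points
    m=(abs(W[...,2]-.142)<.006)
    ax=np.array([hit(c,P[cam]['skirt'][:2],.118)])[0][:2]
    near=np.hypot(W[...,0]-ax[0],W[...,1]-ax[1])<.05
    Q=W[m&near];print('bar',len(Q),np.nanmean(Q,0), np.linalg.svd(Q[:,:2]-Q[:,:2].mean(0))[2][0] if len(Q)>3 else '')
    # rack top
    m=(abs(W[...,2]-.045)<.004)&(p.max(-1)<60)&(np.hypot(W[...,0]-hit(c,P[cam]['rack'][:2],.0)[0],W[...,1]-hit(c,P[cam]['rack'][:2],.0)[1])<.12)
    Q=W[m][:,:2].astype(np.float32);print('rack top',len(Q),cv2.minAreaRect(Q) if len(Q)>5 else '')
E
```

```text
scene changer [0.5966 0.115  0.    ]
scene skirt [0.5917 0.1179 0.118 ]
scene disc [0.594  0.1079 0.048 ]
scene holder [0.6444 0.1892 0.052 ]
scene load [0.5186 0.1218 0.052 ]
scene rack [ 0.4936 -0.2716  0.    ]
  cap [354. 157.] 53 [0.519 0.13  0.126] ztop 0.133
  cap [380. 158.] 51 [0.548 0.18  0.125] ztop 0.133
  cap [336. 165.] 66 [0.528 0.072 0.125] ztop 0.133
  cap [404. 166.] 60 [0.603 0.198 0.126] ztop 0.133
  cap [335. 178.] 74 [0.572 0.034 0.125] ztop 0.133
  cap [353. 191.] 82 [0.63  0.035 0.127] ztop 0.133
  cap [411. 193.] 79 [0.686 0.128 0.126] ztop 0.133
  cap [219. 194.] 41 [ 0.351 -0.14   0.014] ztop 0.021
  cap [385. 198.] 89 [0.675 0.07  0.127] ztop 0.134
  cap [208. 206.] 69 [ 0.483 -0.213  0.084] ztop 0.092
  cap [506. 206.] 85 [0.766 0.321 0.08 ] ztop 0.087
  cap [196. 211.] 75 [ 0.49  -0.241  0.085] ztop 0.092
  cap [220. 212.] 51 [ 0.424 -0.166  0.014] ztop 0.021
  cap [510. 220.] 10 [0.794 0.292 0.073] ztop 0.079
  cap [157. 229.] 91 [ 0.51  -0.325  0.086] ztop 0.092
  cap [174. 267.] 48 [ 0.589 -0.32   0.054] ztop 0.058
bar 127 [0.59915119 0.11491126 0.1401
[... 557 characters left out ...]
51  0.124 0.128] ztop 0.132
  cap [322. 136.] 37 [0.669 0.069 0.128] ztop 0.132
  cap [262. 142.] 41 [0.523 0.068 0.128] ztop 0.131
  cap [308. 144.] 36 [0.624 0.032 0.13 ] ztop 0.132
  cap [283. 146.] 32 [0.567 0.031 0.13 ] ztop 0.132
  cap [266. 244.] 150 [ 0.48  -0.236  0.088] ztop 0.09
  cap [191. 248.] 48 [ 0.345 -0.144  0.017] ztop 0.019
  cap [229. 253.] 45 [ 0.417 -0.17   0.017] ztop 0.019
  cap [291. 286.] 114 [ 0.501 -0.329  0.088] ztop 0.09
  cap [341. 289.] 34 [ 0.583 -0.322  0.054] ztop 0.055
bar 61 [0.59383751 0.11180684 0.13919485] [-0.66087708 -0.75049416]
rack top 1209 ((0.4883359372615814, -0.270217627286911), (0.042952898889780045, 0.14770835638046265), 12.753218650817871)
```

```bash
python3 - <<'E'
import cv2
a=cv2.imread('pics/a.png');b=cv2.imread('pics/b.png')
A=cv2.resize(a[140:280,310:490],None,fx=4,fy=4,interpolation=cv2.INTER_CUBIC);cv2.imwrite('pics/d.png',A)
E
```

```text
(no output)
```

View pics/d.png

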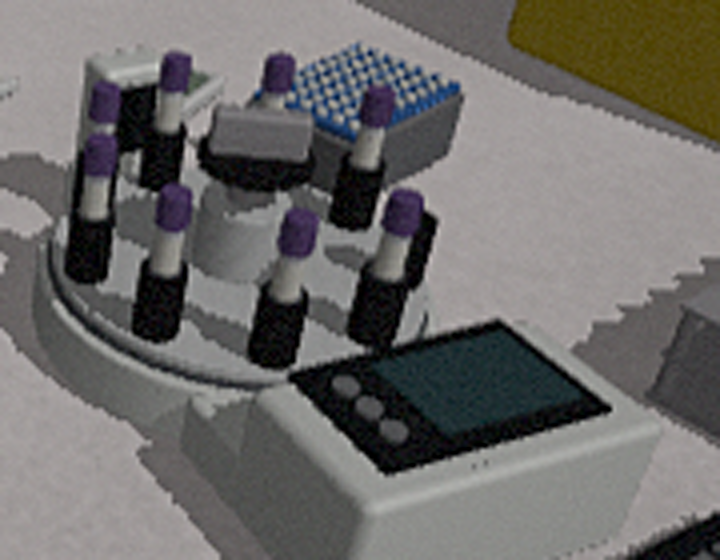

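The enlarged crop shows the empty holder behind the front-right tube, at full-image pixel (414,205). It points about 50° from the axis, along the bar, and the post is at about 170°. That makes the turn +120° anticlockwise. I'll move above the changer and refine the estimates on the way.

```bash
python3 -m pendant '[[0.4,-0.3,-0.6,0,0,0,0],[1.1,-0.9,-0.6,0,0,-0.2,0],[1.9,-1.5,-0.6,0,0,-0.5,0],[2.7,-2.15,-0.6,0,0,-0.8,0],[3.5,-2.8,-0.6,0,0,-1.1,0],[4.3,-3.4,-0.6,0,0,-1.4,0],[5.1,-4.05,-0.6,0,0,-1.7,0],[5.9,-4.7,-0.6,0,0,-2,0],[6.6,-5.2,-0.6,0,0,-2.3,0],[7,-5.5,-0.6,0,0,-2.6,0]]' 40
python3 - <<'E'
from h import *
from scipy.optimize import least_squares
C={'scene':[(.519,.13),(.548,.18),(.528,.072),(.603,.198),(.572,.034),(.63,.035),(.686,.128),(.675,.07)],
'side':[(.595,.195),(.539,.175),(.678,.126),(.51,.124),(.669,.069),(.523,.068),(.624,.032),(.567,.031)]}
for n,Q in C.items():
    Q=np.array(Q)
    def res(p):
        d=Q-p[:2];a=np.arctan2(d[:,1],d[:,0])-p[2];k=np.round(a/np.radians(40))
        th=p[2]+k*np.radians(40)
        return (Q-p[:2]-.085*np.c_[np.cos(th),np.sin(th)]).ravel()
    s=least_squares(res,[.597,.113,np.radians(50)]);print(n,s.x[:2].round(4),np.degrees(s.x[2]).round(2),np.abs(s.fun).max().round(4))
    f=np.load(n+'0.npz');W=cloud(n,f['d'],{k:f[k] for k in f})
    d=W[...,:2]-s.x[:2];r=np.hypot(d[...,0],d[...,1]);m=(abs(W[...,2]-.112)<.003)&(r>.11)&(r<.15)
    Q=W[m];print('post top',len(Q),np.nanmean(Q,0).round(4),cv2.minAreaRect(Q[:,:2].astype(np.float32)), np.degrees(np.arctan2(*(Q[:,:2].mean(0)-s.x[:2])[::-1])))
o=manip.get_obs();print(o['position'],o['joint_pos'],o['clock'])
E
```

```text
clock: 2.45
position: [0.4699, -0.1559, 0.2755]
ee_rot: [0.916, 0.402, 0.0, 0.0]
ft_force: [-0.0, -1.1, -0.7]
grip_width: 0.499
grasp_force: 0.0
scene [0.6021 0.1139] 49.32 0.0013
post top 96 [0.4726 0.1319 0.1113] ((0.4733600318431854, 0.13387222588062286), (0.0423271581530571, 0.0285558570176363), 78.5396728515625) 172.1188049783008
side [0.5949 0.1107] 50.6 0.0013
post top 65 [0.4682 0.1343 0.1101] ((0.4689163863658905, 0.1345643848180771), (0.04299289733171463, 0.023716269060969353), 80.1435317993164) 169.46297357719564
[ 0.46992956 -0.15590293  0.27554431] [ 0.65379108  0.05413704 -0.43835147  1.72930169  0.02348261  1.36278233
 -0.53179737] 2.45
```

```bash
python3 -m pendant '[[0.7,-0.2,0,0,0,0,0],[1.5,-0.45,0,0,0,0,0],[2.4,-0.7,0,0,0,-0.1,0],[3.3,-1,0,0,0,-0.1,0],[4.1,-1.25,0,0,0,-0.2,0],[4.9,-1.5,0,0,0,-0.26,0],[5.4,-1.7,0,0,0,-0.26,0],[5.68,-1.77,0,0,0,-0.26,0],[5.68,-1.77,0,0,0,-0.26,0],[5.68,-1.77,0,0,0,-0.26,0]]'
cat >> h.py <<'E'
def wrist(name):
    cal=manip.get_calibration('wrist');p,d=manip.camera('wrist')
    np.savez(name+'.npz',p=p,d=d,**cal);cv2.imwrite(f'pics/{name}.png',cv2.cvtColor(p,cv2.COLOR_RGB2BGR))
    return p,d,cal,cloud('wrist',d,cal)
E
python3 - <<'E'
from h import *
p,d,cal,W=wrist('w1')
print(manip.get_obs()['position'],{k:np.round(v,3) for k,v in cal.items()})
q=p.astype(int)
pur=(q[...,2]>q[...,1]+20)&(q[...,0]>q[...,1]+5)&(W[...,2]>0.1)
n,l,s,ce=cv2.connectedComponentsWithStats(pur.astype(np.uint8))
for i in range(1,n):
    if s[i,4]>20:
        Q=W[(l==i)&(W[...,2]>.130)]; print('cap',ce[i].round(0),s[i,4],len(Q),np.nanmean(Q,0).round(4))
for a in (W[...,2]>.137)&(W[...,2]<.148),:
    m=a&(np.hypot(W[...,0]-.597,W[...,1]-.113)<.04);Q=W[m];
    print('bar',len(Q),Q.mean(0),cv2.minAreaRect(Q[:,:2].astype(np.float32)))
m=(abs(W[...,2]-.118)<.004)&(np.hypot(W[...,0]-.597,W[...,1]-.113)<.04);Q=W[m][:,:2].astype(np.float32);print('skirt',len(Q),cv2.minEnclosingCircle(Q))
for t in ['skirt','holder','disc']: print(t,[(x['pixel'],x['p']) for x in manip.tip_of(t,'wrist')])
E
```

```text
clock: 3.7
position: [0.5972, 0.1089, 0.2753]
ee_rot: [0.909, 0.416, -0.0, 0.0]
ft_force: [-0.2, -0.8, 0.7]
grip_width: 0.502
grasp_force: 0.0
[0.59718151 0.10900764 0.27538247] {'fx': np.float64(297.319), 'fy': np.float64(297.319), 'cx': np.float64(248.719), 'cy': np.float64(187.624), 'xyz': array([0.645, 0.165, 0.403]), 'orientation': array([-0.14 ,  0.052, -0.345,  0.927])}
cap [300. 102.] 217 210 [0.678  0.1327 0.1324]
cap [182. 105.] 225 208 [0.5945 0.2019 0.1324]
cap [329. 155.] 198 187 [0.6687 0.0758 0.1324]
cap [157. 158.] 225 180 [0.5404 0.1817 0.1324]
cap [316. 211.] 188 158 [0.6246 0.0383 0.1325]
cap [172. 213.] 239 162 [0.5115 0.1313 0.1323]
cap [218. 243.] 179 106 [0.5239 0.0754 0.1323]
cap [273. 244.] 200 156 [0.5669 0.0377 0.1323]
bar 791 [0.59535048 0.11813274 0.14100252] ((0.5945679545402527, 0.11747214943170547), (0.04936270788311958, 0.01381665375083685), 49.23353958129883)
skirt 1850 ((0.594601571559906, 0.11735884845256805), 0.030192147940397263)
skirt [([238.2, 169.8], 0.8), ([332.6, 337.1], 0.33)]
holder [([241.1, 87.4], 0.58)]
disc [([242.6, 155.7], 0.97)]
```

View pics/w1.png

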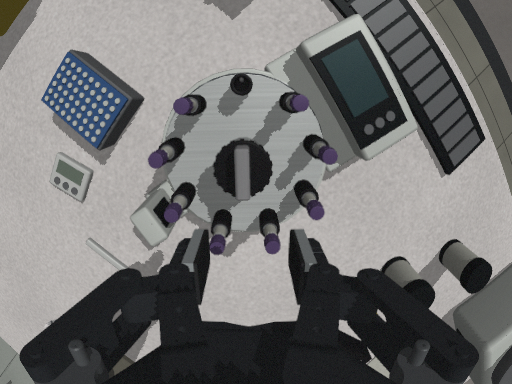

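The wrist view shows the knob bar at (241,170), upright in the image. The empty holder is at (241,85), the post at (155,215) and the finger pads at (195,265) and (303,265). I'll check the camera's bias against the fingertips.

```bash
python3 - <<'E'
from h import *
from scipy.optimize import least_squares
f=np.load('w1.npz');c={k:f[k] for k in f};W=cloud('wrist',f['d'],c)
o=manip.get_obs();T=R.from_quat(o['ee_rot']);L=T.inv().apply(W.reshape(-1,3)-o['position']).reshape(W.shape)
for s in (-1,1):
    m=(L[...,1]*s>0.005)&(L[...,1]*s<.05)&(abs(L[...,0])<.03)&(L[...,2]>-.02)&(L[...,2]<.03)
    Q=L[m];print(s,len(Q),'min',np.percentile(Q,1,0).round(4),'max',np.percentile(Q,99,0).round(4))
    inn=np.abs(Q[:,1])<np.percentile(np.abs(Q[:,1]),8);print('inner y',Q[inn].mean(0).round(4))
Q=np.array([(.678,.1327),(.5945,.2019),(.6687,.0758),(.5404,.1817),(.6246,.0383),(.5115,.1313),(.5239,.0754),(.5669,.0377)])
def res(p):
    d=Q-p[:2];a=np.arctan2(d[:,1],d[:,0])-p[2];k=np.round(a/np.radians(40));th=p[2]+k*np.radians(40)
    return (Q-p[:2]-.085*np.c_[np.cos(th),np.sin(th)]).ravel()
s=least_squares(res,[.597,.113,np.radians(50)]);print(s.x[:2].round(4),np.degrees(s.x[2]).round(2),np.abs(s.fun).max().round(4))
print('tool x deg',np.degrees(np.arctan2(*T.as_matrix()[:2,0][::-1])))
print('axis in tool',T.inv().apply(np.r_[s.x[:2],.118]-o['position']).round(4))
E
```

```text
-1 1105 min [-0.012  -0.0352 -0.0197] max [ 0.0096 -0.0215  0.0117]
inner y [-0.0019 -0.0216 -0.0093]
1 1105 min [-0.0121  0.0205 -0.0196] max [0.0097 0.0343 0.0115]
inner y [-0.0008  0.0206 -0.0022]
[0.5953 0.1175] 50.47 0.0018
tool x deg 49.2093792845477
axis in tool [ 0.0048 -0.0066  0.1575]
```

```bash
python3 -m pendant '[[0.06,-0.06,0.3,0,0,0,0],[0.12,-0.12,0.8,0,0,-0.05,0],[0.12,-0.12,1.4,0,0,-0.1,0],[0.12,-0.12,2,0,0,-0.1,0],[0.12,-0.12,2.4,0,0,-0.1,-0.1],[0.12,-0.12,2.6,0,0,-0.1,-0.3],[0.12,-0.12,2.7,0,0,-0.1,-0.6],[0.12,-0.12,2.7,0,0,-0.1,-0.8],[0.12,-0.12,2.7,0,0,-0.1,-1],[0.12,-0.12,2.7,0,0,-0.1,-1]]' 20
python3 - <<'E'
from h import *
o=manip.get_obs();print(o['position'],o['ft_force'],o['torque'],o['grip_width']*85,o['joint_pos'].round(2))
E
```

```text
clock: 5.15
position: [0.5972, 0.1186, 0.1402]
ee_rot: [0.906, 0.423, 0.001, 0.0]
ft_force: [5.5, -0.3, -9.7]
grip_width: 0.155
grasp_force: 23.9
[0.59721852 0.11859694 0.14017052] [ 5.49761458 -0.33529514 -9.73570255] [-0.04395621 -1.26302997 -0.00205306] 13.141899318673818 [ 0.21  0.44 -0.61  1.61  0.27  1.18 -1.16]
```

```bash
python3 -m pendant '[[0,0,0,0,0,0,-1],[0,0,0,0,0,0,-1],[0,0,0,0,0,0,-1],[0,0,0.02,0,0,0,-1],[0,0,0.04,0,0,0,-1],[0,0,0.06,0,0,0,-1],[0,0,0.08,0,0,0,-1],[0,0,0.1,0,0,0,-1],[0,0,0.1,0,0,0,-1],[0,0,0.1,0,0,0,-1]]'

```

```text
clock: 6.4
position: [0.5973, 0.1187, 0.1371]
ee_rot: [0.906, 0.423, 0.001, 0.001]
ft_force: [-1.0, -3.7, 7.5]
grip_width: 0.159
grasp_force: 26.3
```

```bash
python3 -m pendant '[[0,0,0.02,0,0,0,-1],[0,0,0.04,0,0,0,-1],[0,0,0.06,0,0,0,-1],[0,0,0.08,0,0,0,-1],[0,0,0.1,0,0,0,-1],[0,0,0.12,0,0,0,-1],[0,0,0.14,0,0,0,-1],[0,0,0.15,0,0,0,-1],[0,0,0.15,0,0,0,-1],[0,0,0.15,0,0,0,-1]]'

```

```text
clock: 7.65
position: [0.5974, 0.1187, 0.1303]
ee_rot: [0.906, 0.423, 0.001, 0.001]
ft_force: [-3.9, -5.1, 14.1]
grip_width: 0.157
grasp_force: 27.1
```

```bash
python3 - <<'E'
from h import *
o=manip.get_obs();print(o['position'],o['ft_force'].round(1),o['torque'].round(2))
W0=cloud('wrist',np.load('w1.npz')['d'],dict(np.load('w1.npz')))
p,d,cal,W=wrist('w2')
for w in (W0,W):
    r=np.hypot(w[...,0]-.5955,w[...,1]-.1175)
    m=(r<.028)&(r>.018)&(w[...,2]>.085)&(w[...,2]<.13);print('skirt z',m.sum(),np.percentile(w[m][:,2],[10,50,90]).round(4))
    m=(r<.03)&(w[...,2]>.11)&(w[...,2]<.147);print(' high pts',np.percentile(w[m][:,2],[80,90,95,99]).round(4))
for n in ('scene','side'):
    f=np.load(n+'0.npz');p,d=manip.camera(n);cv2.imwrite(f'pics/{n}2.png',cv2.cvtColor(p,cv2.COLOR_RGB2BGR))
    for dd in (f['d'],d):
        w=cloud(n,dd,{k:f[k] for k in f});r=np.hypot(w[...,0]-.597,w[...,1]-.115)
        m=(r<.034)&(w[...,2]>.09)&(w[...,2]<.15);print(n,m.sum(),np.percentile(w[m][:,2],[10,30,50,70,90,98]).round(4))
E
```

```text
[0.5973811  0.11871392 0.13029662] [-3.9 -5.1 14.1] [-0.96  0.91 -0.01]
skirt z 1207 [0.1164 0.1174 0.1182]
 high pts [0.1407 0.1414 0.1419 0.1425]
skirt z 2779 [0.1069 0.1079 0.1246]
 high pts [0.135  0.141  0.1442 0.1463]
scene 578 [0.1119 0.1175 0.1207 0.1311 0.1412 0.1423]
scene 574 [0.1051 0.1082 0.1158 0.1281 0.1395 0.1465]
side 333 [0.1102 0.1155 0.1168 0.1266 0.1394 0.1408]
side 409 [0.105  0.1067 0.1213 0.1307 0.1428 0.1482]
```

View pics/w2.png

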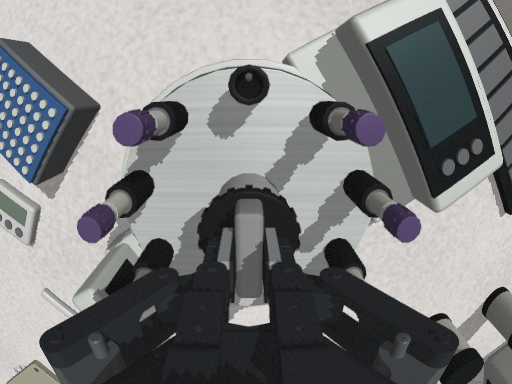

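The wrist view shows the fingers holding the bar at (250,245). The depth data puts the skirt 9.5 mm down already, so the grip carries it by friction. I'll probe with a 0.25 mm step to see whether it is on the stop.

```bash
python3 -m pendant '[[0,0,0.001,0,0,0,-1],[0,0,0.002,0,0,0,-1],[0,0,0.003,0,0,0,-1],[0,0,0.004,0,0,0,-1],[0,0,0.005,0,0,0,-1],[0,0,0.005,0,0,0,-1],[0,0,0.005,0,0,0,-1],[0,0,0.005,0,0,0,-1],[0,0,0.005,0,0,0,-1],[0,0,0.005,0,0,0,-1]]'
python3 -c "
from h import *
o=manip.get_obs();print(o['position'].round(5),o['ft_force'].round(2))"

```

```text
clock: 9.05
position: [0.5974, 0.1187, 0.1302]
ee_rot: [0.906, 0.423, 0.001, 0.001]
ft_force: [-4.4, -4.1, 16.0]
grip_width: 0.158
grasp_force: 27.3
[0.59738 0.11873 0.1302 ] [-4.44 -4.13 15.97]
```

```bash
python3 - <<'E'
from h import *
from scipy.optimize import least_squares
f=np.load('w2.npz');c={k:f[k] for k in f};W=cloud('wrist',f['d'],c);q=f['p'].astype(int)
pur=(q[...,2]>q[...,1]+20)&(q[...,0]>q[...,1]+5)&(W[...,2]>0.1)
n,l,s,ce=cv2.connectedComponentsWithStats(pur.astype(np.uint8));Q=[]
for i in range(1,n):
    if s[i,4]>100:
        m=(l==i)&(W[...,2]>.130);Q.append(cv2.minEnclosingCircle(W[m][:,:2].astype(np.float32))[0])
Q=np.array(Q)
def res(p):
    d=Q-p[:2];a=np.arctan2(d[:,1],d[:,0])-p[2];k=np.round(a/np.radians(40));th=p[2]+k*np.radians(40)
    return (Q-p[:2]-.085*np.c_[np.cos(th),np.sin(th)]).ravel()
s=least_squares(res,[.597,.113,np.radians(50)]);print(len(Q),s.x[:2].round(4),np.degrees(s.x[2]).round(2),np.abs(s.fun).max().round(4))
o=manip.get_obs();T=R.from_quat(o['ee_rot'])
print('axis in tool',T.inv().apply(np.r_[s.x[:2],.118]-o['position']).round(4))
r=np.hypot(W[...,0]-.5965,W[...,1]-.1175);m=(abs(W[...,2]-.1079)<.0015)&(r<.034)
Q=W[m][:,:2]
# skirt rim: outermost per angle
d=Q-Q.mean(0)
hull=cv2.convexHull(Q.astype(np.float32))[:,0]
g=least_squares(lambda p:np.hypot(*(hull-p).T)-.029,[.5965,.1175],loss='soft_l1',f_scale=.0005);print('skirt',g.x,len(hull),T.inv().apply(np.r_[g.x,.118]-o['position']).round(4))
print('tool x deg',np.degrees(np.arctan2(*T.as_matrix()[:2,0][::-1])))
E
```

```text
4 [0.5947 0.1171] 50.08 0.0003
axis in tool [-0.003  -0.0011  0.0122]
skirt [0.5953977  0.11795555] 31 [-0.0019 -0.0011  0.0122]
tool x deg 50.0443062615897
```

It is on the stop: the force rose 1.9 N for 0.1 mm. Now I'll turn +120° in two calls, backed off slightly, about an axis 1.5 mm behind the TCP.

```bash
python3 -m pendant '[[0,-0.001,-0.006,0,0,-0.3,-1],[0,-0.004,-0.008,0,0,-1.1,-1],[-0.001,-0.008,-0.008,0,0,-2,-1],[-0.003,-0.012,-0.008,0,0,-2.9,-1],[-0.004,-0.015,-0.008,0,0,-3.8,-1],[-0.006,-0.018,-0.008,0,0,-4.7,-1],[-0.009,-0.021,-0.008,0,0,-5.6,-1],[-0.012,-0.024,-0.008,0,0,-6.5,-1],[-0.014,-0.026,-0.008,0,0,-7.2,-1],[-0.015,-0.026,-0.008,0,0,-7.5,-1]]'
python3 -c "
from h import *
o=manip.get_obs();print(o['position'].round(5),o['ft_force'].round(2),o['torque'].round(2),o['joint_pos'].round(2),np.degrees(2*np.arctan2(o['ee_rot'][1],o['ee_rot'][0])))"

```

```text
clock: 10.3
position: [0.596, 0.1191, 0.1303]
ee_rot: [0.572, 0.82, 0.0, 0.001]
ft_force: [-2.8, -4.3, 12.6]
grip_width: 0.155
grasp_force: 27.1
[0.59601 0.11906 0.13029] [-2.84 -4.34 12.57] [-0.82  0.67  0.01] [ 0.35  0.51 -0.8   1.61  0.39  1.19 -0.19] 110.15949070624025
```

```bash
python3 -m pendant '[[0,-0.001,0,0,0,-0.3,-1],[0,-0.004,0,0,0,-1.1,-1],[-0.001,-0.008,0,0,0,-2,-1],[-0.003,-0.012,0,0,0,-2.9,-1],[-0.004,-0.015,0,0,0,-3.8,-1],[-0.006,-0.018,0,0,0,-4.7,-1],[-0.009,-0.021,0,0,0,-5.6,-1],[-0.012,-0.024,0,0,0,-6.5,-1],[-0.014,-0.026,0,0,0,-7.2,-1],[-0.015,-0.026,0,0,0,-7.5,-1]]'
python3 - <<'E'
from h import *
o=manip.get_obs();print(o['position'].round(5),o['ft_force'].round(2),o['joint_pos'].round(2),np.degrees(2*np.arctan2(o['ee_rot'][1],o['ee_rot'][0])))
p,d,cal,W=wrist('w3')
r=np.hypot(W[...,0]-.596,W[...,1]-.1185);m=(r<.028)&(r>.018)&(W[...,2]>.085)&(W[...,2]<.13);print('skirt z',np.percentile(W[m][:,2],[10,50]).round(4))
E
```

```text
clock: 11.55
position: [0.5951, 0.1179, 0.1302]
ee_rot: [0.086, 0.996, -0.0, 0.001]
ft_force: [-2.3, -3.6, 13.5]
grip_width: 0.155
grasp_force: 27.1
[0.59508 0.11794 0.13023] [-2.3  -3.64 13.46] [ 0.48  0.58 -1.    1.61  0.52  1.23  0.77] 170.15570866066668
skirt z [0.1071 0.108 ]
```

View pics/w3.png

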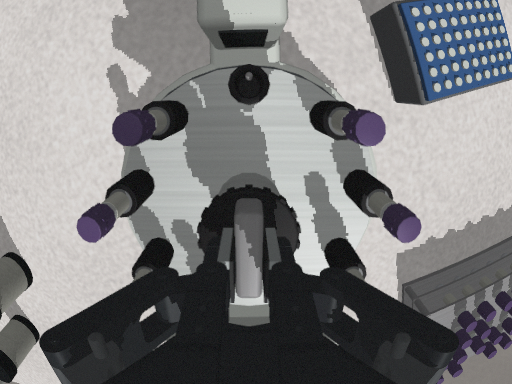

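The empty holder at (248,85) now stands centred before the post window at (243,38). I'll let the knob up, open the jaws and rise.

```bash
python3 -m pendant '[[0,0,-0.03,0,0,0,-1],[0,0,-0.07,0,0,0,-1],[0,0,-0.12,0,0,0,-1],[0,0,-0.16,0,0,0,-1],[0,0,-0.2,0,0,0,-1],[0,0,-0.21,0,0,0,-0.6],[0,0,-0.21,0,0,0,-0.2],[0,0,-0.21,0,0,0,0],[0,0,-0.4,0,0,0,0],[0,0,-0.8,0,0,0,0]]'
python3 -m pendant '[[0,0,-0.6,0,0,0,0],[0,0,-1.2,0,0,0,0],[0,0,-1.8,0,0,0,0],[0,0,-2.3,0,0,0,0],[0,0,-2.5,0,0,0,0],[0,0,-2.5,0,0,0,0],[0,0,-2.5,0,0,0,0],[0,0,-2.5,0,0,0,0],[0,0,-2.5,0,0,0,0],[0,0,-2.5,0,0,0,0]]'
python3 - <<'E'
from h import *
from scipy.optimize import least_squares
o=manip.get_obs();T=R.from_quat(o['ee_rot']);print(o['position'].round(4),o['ft_force'].round(2),o['joint_pos'].round(2))
p,d,cal,W=wrist('w4');q=p.astype(int)
r=np.hypot(W[...,0]-.596,W[...,1]-.1185);m=(r<.028)&(r>.018)&(W[...,2]>.085)&(W[...,2]<.13);print('skirt z',np.percentile(W[m][:,2],[10,50,90]).round(4))
m=(r<.03)&(W[...,2]>.136);print('bar',cv2.minAreaRect(W[m][:,:2].astype(np.float32)))
pur=(q[...,2]>q[...,1]+20)&(q[...,0]>q[...,1]+5)&(W[...,2]>0.1)
n,l,s,ce=cv2.connectedComponentsWithStats(pur.astype(np.uint8));Q=[]
for i in range(1,n):
    if s[i,4]>100: Q.append(cv2.minEnclosingCircle(W[(l==i)&(W[...,2]>.130)][:,:2].astype(np.float32))[0])
Q=np.array(Q)
def res(p):
    d=Q-p[:2];a=np.arctan2(d[:,1],d[:,0])-p[2];k=np.round(a/np.radians(40));th=p[2]+k*np.radians(40)
    return (Q-p[:2]-.085*np.c_[np.cos(th),np.sin(th)]).ravel()
s=least_squares(res,[.597,.113,np.radians(50)]);print(len(Q),s.x[:2].round(4),(np.degrees(s.x[2])+120).round(2),np.abs(s.fun).max().round(4))
# holder rim: dark points at z~.088 near predicted
h=s.x[:2]+.085*np.array([np.cos(s.x[2]+np.radians(120)),np.sin(s.x[2]+np.radians(120))]);print('pred holder',h,T.inv().apply(np.r_[h,.052]-o['position']).round(4))
m=(abs(W[...,2]-.088)<.004)&(np.hypot(W[...,0]-h[0],W[...,1]-h[1])<.02);print('rim',m.sum(),cv2.minEnclosingCircle(W[m][:,:2].astype(np.float32)))
print('holder tip',[(x['pixel'],x['p']) for x in manip.tip_of('holder','wrist')])
L=T.inv().apply(W.reshape(-1,3)-o['position']).reshape(W.shape)
for sg in (-1,1):
    m=(L[...,1]*sg>0.005)&(L[...,1]*sg<.05)&(abs(L[...,0])<.03)&(L[...,2]>-.02)&(L[...,2]<.03)
    Q=L[m];i=np.abs(Q[:,1])<np.percentile(np.abs(Q[:,1]),8);print('pad x',np.percentile(Q[:,0],[1,99]).round(4),'y in',Q[i,1].mean().round(4))
E
```

```text
clock: 12.85
position: [0.5938, 0.1182, 0.1685]
ee_rot: [0.086, 0.996, -0.0, -0.001]
ft_force: [0.3, -0.5, -0.5]
grip_width: 0.501
grasp_force: 0.0
clock: 14.1
position: [0.594, 0.1182, 0.2927]
ee_rot: [0.086, 0.996, -0.0, -0.0]
ft_force: [-0.7, 0.0, 0.3]
grip_width: 0.496
grasp_force: 0.0
[0.594  0.1182 0.2927] [-0.74  0.03  0.25] [ 0.51  0.46 -1.07  1.4   0.4   1.51  0.85]
skirt z [0.1164 0.1174 0.1183]
bar ((0.5894458293914795, 0.11883275210857391), (0.049032457172870636, 0.052725229412317276), 30.583709716796875)
8 [0.5944 0.1171] 170.04 0.0007
pred holder [0.5107133  0.13179023] [ 0.0844 -0.001   0.2408]
rim 182 ((0.5113493800163269, 0.1319032907485962), 0.012144493870437145)
holder tip [([247.8, 93.4], 0.75)]
pad x [-0.0084  0.0133] y in -0.0219
pad x [-0.0085  0.0134] y in 0.0203
```

The knob is back up, with the skirt at 117.4 mm, and the carousel stands at 170.0°, on the post. Next I'll go over the lone rack tube.

```bash
python3 -m pendant '[[0,-0.5,0,0,0,0.5,0],[0,-1.4,0.1,0,0,1.4,0],[0.1,-2.4,0.2,0,0,2.4,0],[0.1,-3.5,0.3,0,0,3.4,0],[0.1,-4.6,0.4,0,0,4.4,0],[0.1,-5.7,0.5,0,0,5.4,0],[0.2,-6.8,0.6,0,0,6.4,0],[0.2,-7.8,0.7,0,0,7.4,0],[0.2,-8.6,0.8,0,0,8.1,0],[0.2,-9.07,0.8,0,0,8.4,0]]'
python3 - <<'E'
from h import *
o=manip.get_obs();T=R.from_quat(o['ee_rot']);print(o['position'].round(4),o['joint_pos'].round(2),np.degrees(2*np.arctan2(o['ee_rot'][1],o['ee_rot'][0])))
p,d,cal,W=wrist('w5');q=p.astype(int)
L=T.inv().apply(W.reshape(-1,3)-o['position']).reshape(W.shape)
pur=(q[...,2]>q[...,1]+20)&(q[...,0]>q[...,1]+5)&(W[...,2]>0.04)
n,l,s,ce=cv2.connectedComponentsWithStats(pur.astype(np.uint8))
for i in range(1,n):
    if s[i,4]>40:
        zt=np.nanpercentile(W[l==i][:,2],95);Q=W[(l==i)&(W[...,2]>zt-.004)]; c=cv2.minEnclosingCircle(Q[:,:2].astype(np.float32))
        print('cap',ce[i].round(0),s[i,4],zt.round(4),np.round(c[0],4),round(c[1],4),T.inv().apply(np.r_[c[0],zt]-o['position']).round(4))
for sg in (-1,1):
    m=(L[...,1]*sg>0.005)&(L[...,1]*sg<.05)&(abs(L[...,0])<.03)&(L[...,2]>-.02)&(L[...,2]<.03)
    Q=L[m];i=np.abs(Q[:,1])<np.percentile(np.abs(Q[:,1]),8);print('pad x',np.percentile(Q[:,0],[1,99]).round(4),'y in',Q[i,1].mean().round(4))
E
```

```text
clock: 15.45
position: [0.5052, -0.3289, 0.2525]
ee_rot: [0.625, 0.781, -0.0, -0.0]
ft_force: [0.6, 0.6, -0.2]
grip_width: 0.498
grasp_force: 0.0
[ 0.5052 -0.3289  0.2525] [ 1.08  0.37 -0.75  1.48  0.25  1.39  0.54] 102.6744331568487
cap [247.  53.] 192 0.0916 [ 0.4753 -0.2122] 0.0077 [ 0.1203 -0.0034  0.1609]
cap [248.  82.] 196 0.0916 [ 0.4821 -0.2407] 0.0074 [ 0.091  -0.0031  0.161 ]
cap [248. 169.] 176 0.0915 [ 0.501  -0.3247] 0.0077 [ 0.0049 -0.0031  0.161 ]
cap [318. 174.] 56 0.057 [ 0.5826 -0.32  ] 0.0048 [-0.0084  0.0776  0.1954]
pad x [-0.0104  0.0115] y in -0.0229
pad x [-0.0104  0.0115] y in 0.0193
```

View pics/w5.png

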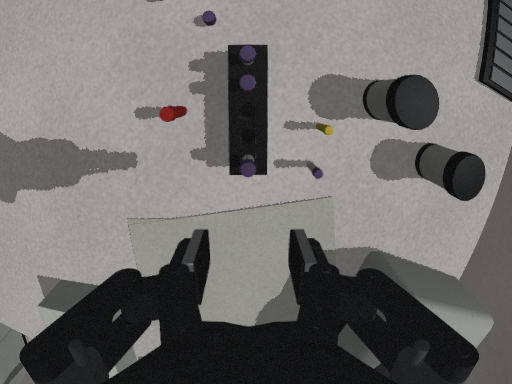

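The rack's lone tube is at (248,169), the empty holes are at (248,110) and (248,137), and the red, yellow and small tubes are clear of the fingers. I'll go down to just above the cap.

```bash
python3 -m pendant '[[0.05,-0.05,0.3,0,0,0,0],[0.05,-0.05,0.8,0,0,0,0],[0.05,-0.05,1.4,0,0,0,0],[0.05,-0.05,1.9,0,0,0,0],[0.05,-0.05,2.3,0,0,0,0],[0.05,-0.05,2.5,0,0,0,0],[0.05,-0.05,2.5,0,0,0,0],[0.05,-0.05,2.5,0,0,0,0],[0.05,-0.05,2.5,0,0,0,0],[0.05,-0.05,2.5,0,0,0,0]]'
python3 - <<'E'
from h import *
o=manip.get_obs();T=R.from_quat(o['ee_rot']);print(o['position'].round(4),T.inv().apply(np.r_[.5029,-.3249,.089]-o['position']).round(4))
p,d,cal,W=wrist('w6');q=p.astype(int)
L=T.inv().apply(W.reshape(-1,3)-o['position']).reshape(W.shape)
pur=(q[...,2]>q[...,1]+20)&(q[...,0]>q[...,1]+5)&(abs(W[...,2]-.0895)<.004)
n,l,s,ce=cv2.connectedComponentsWithStats(pur.astype(np.uint8))
for i in range(1,n):
    if s[i,4]>100:
        c=cv2.minEnclosingCircle(L[(l==i)][:,:2].astype(np.float32));print('cap',ce[i].round(),s[i,4],np.round(c[0],4),round(c[1],4))
for sg in (-1,1):
    m=(L[...,1]*sg>0.005)&(L[...,1]*sg<.05)&(abs(L[...,0])<.03)&(L[...,2]>-.02)&(L[...,2]<.02)
    Q=L[m];i=np.abs(Q[:,1])<np.percentile(np.abs(Q[:,1]),8);print('pad x',np.percentile(Q[:,0],[1,99]).round(4),'y in',Q[i,1].mean().round(4))
E
```

```text
clock: 16.75
position: [0.5033, -0.3251, 0.1284]
ee_rot: [0.623, 0.782, -0.0, 0.0]
ft_force: [-0.5, 1.2, 0.5]
grip_width: 0.497
grasp_force: 0.0
[ 0.5033 -0.3251  0.1284] [ 0.0003 -0.0004  0.0394]
cap [249.  26.] 556 [ 0.1166 -0.0021] 0.008
cap [249.  76.] 593 [ 0.0874 -0.0016] 0.008
pad x [-0.0104  0.0115] y in -0.023
pad x [-0.0103  0.0115] y in 0.0193
```

```bash
python3 -m pendant '[[0,0,0.3,0,0,0,0],[0,0,0.6,0,0,0,0],[0,0,0.75,0,0,0,0],[0,0,0.79,0,0,0,-0.2],[0,0,0.79,0,0,0,-0.5],[0,0,0.79,0,0,0,-0.8],[0,0,0.79,0,0,0,-1],[0,0,0.79,0,0,0,-1],[0,0,0.79,0,0,0,-1],[0,0,0.79,0,0,0,-1]]' 35
```

```text
clock: 18.05
position: [0.5033, -0.325, 0.0887]
ee_rot: [0.623, 0.782, 0.0, 0.0]
ft_force: [0.3, -0.2, 1.9]
grip_width: 0.167
grasp_force: 34.2
```

```bash
python3 -m pendant '[[0,0,-0.1,0,0,0,-1],[0,0,-0.3,0,0,0,-1],[0,0,-0.6,0,0,0,-1],[0,0,-1,0,0,0,-1],[0,0,-1.5,0,0,0,-1],[0,0,-2,0,0,0,-1],[0,0,-2.5,0,0,0,-1],[0,0,-3,0,0,0,-1],[0,0,-3.3,0,0,0,-1],[0,0,-3.4,0,0,0,-1]]'
python3 - <<'E'
from h import *
o=manip.get_obs();T=R.from_quat(o['ee_rot']);print(o['position'].round(4),o['ft_force'].round(2),o['grip_width'])
print(T.inv().apply(np.r_[.5128,.1323,.264]-o['position'])/.05, np.degrees(2*np.arctan2(o['ee_rot'][1],o['ee_rot'][0])))
E
```

```text
clock: 19.3
position: [0.5034, -0.325, 0.2597]
ee_rot: [0.623, 0.782, -0.0, 0.001]
ft_force: [0.5, -0.5, -0.8]
grip_width: 0.164
grasp_force: 34.1
[ 0.5034 -0.325   0.2597] [ 0.49 -0.45 -0.76] 0.1644900569091205
[ 8.87281668  2.22245458 -0.09466721] 102.88080452139963
```

```bash
python3 -m pendant '[[0.3,0.1,-0.1,0,0,-0.3,-1],[1.1,0.3,-0.1,0,0,-1,-1],[2.1,0.5,-0.1,0,0,-2,-1],[3.2,0.8,-0.1,0,0,-3,-1],[4.3,1.1,-0.1,0,0,-4,-1],[5.4,1.35,-0.1,0,0,-5.1,-1],[6.5,1.6,-0.1,0,0,-6.2,-1],[7.5,1.9,-0.1,0,0,-7.2,-1],[8.4,2.1,-0.1,0,0,-8,-1],[8.87,2.22,-0.1,0,0,-8.4,-1]]'
python3 -m pendant '[[0,0,0,0,0,0,-1],[0,0,0,0,0,0,-1],[0,0,0,0,0,0,-1],[0,0,0,0,0,0,-1],[0,0,0,0,0,0,-1],[0,0,0,0,0,0,-1],[0,0,0,0,0,0,-1],[0,0,0,0,0,0,-1],[0,0,0,0,0,0,-1],[0,0,0,0,0,0,-1]]'
python3 - <<'E'
from h import *
o=manip.get_obs();T=R.from_quat(o['ee_rot']);print(o['position'].round(4),o['ft_force'].round(2),np.degrees(2*np.arctan2(o['ee_rot'][1],o['ee_rot'][0])),T.as_matrix()[:,2].round(4))
print(T.inv().apply(np.r_[.5128,.1323,.264]-o['position']).round(4))
p,d,cal,W=wrist('w7')
L=T.inv().apply(W.reshape(-1,3)-o['position']).reshape(W.shape)
m=(abs(L[...,0])<.02)&(abs(L[...,1])<.012)&(L[...,2]>.004)&(L[...,2]<.09)
for a in np.arange(.01,.085,.01):
    Q=L[m&(abs(L[...,2]-a)<.005)]
    if len(Q)>5: print('tube z',a.round(3),len(Q),np.percentile(Q[:,0],[1,99]).round(4),np.percentile(Q[:,1],[1,99]).round(4))
E
```

```text
clock: 20.55
position: [0.5108, 0.136, 0.2631]
ee_rot: [0.082, 0.997, 0.0, -0.0]
ft_force: [0.5, -1.0, 0.4]
grip_width: 0.169
grasp_force: 34.2
clock: 21.8
position: [0.5125, 0.1322, 0.2635]
ee_rot: [0.086, 0.996, -0.0, 0.0]
ft_force: [-0.0, -0.8, 0.0]
grip_width: 0.166
grasp_force: 34.2
[0.5125 0.1322 0.2635] [-0.03 -0.76  0.03] 170.08231776616222 [ 1.e-04 -0.e+00 -1.e+00]
[-0.0003  0.0001 -0.0005]
tube z 0.01 345 [0.0054 0.0131] [-0.0116  0.0115]
tube z 0.02 122 [0.0046 0.0108] [-0.008   0.0062]
tube z 0.03 155 [0.0035 0.0094] [-0.0076  0.0055]
tube z 0.04 129 [0.0037 0.0095] [-0.0074  0.0056]
tube z 0.05 114 [0.0031 0.0095] [-0.0077  0.0053]
tube z 0.06 82 [0.0044 0.0094] [-0.0073  0.0054]
tube z 0.07 72 [0.0043 0.0091] [-0.007   0.0051]
```

View pics/w7.png

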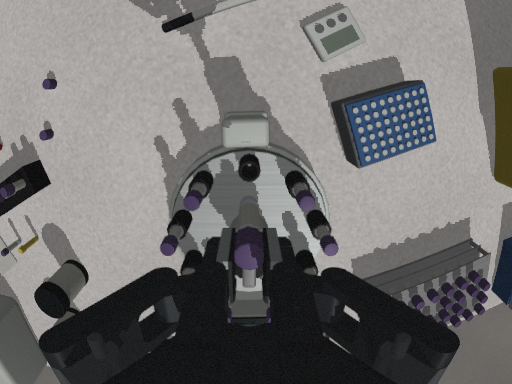

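```bash
python3 - <<'E'
from h import *
from scipy.optimize import least_squares
o=manip.get_obs();T=R.from_quat(o['ee_rot']);f=np.load('w7.npz');c={k:f[k] for k in f};W=cloud('wrist',f['d'],c);L=T.inv().apply(W.reshape(-1,3)-o['position']).reshape(W.shape)
m=(abs(W[...,2]-.088)<.002)&(np.hypot(W[...,0]-.5115,W[...,1]-.132)<.018)
H=cv2.convexHull(L[m][:,:2].astype(np.float32))[:,0]
print(m.sum(),cv2.minEnclosingCircle(H),least_squares(lambda p:np.hypot(*(H-p).T)-.012,[0,0],loss='soft_l1',f_scale=.0005).x)
for n in('scene','side'):
    p,d=manip.camera(n);cv2.imwrite(f'pics/{n}3.png',cv2.cvtColor(p,cv2.COLOR_RGB2BGR))
    print(n,[(np.round(x['box']),round(x['p'],2)) for x in manip.find_in('tube',n)])
E
```

```text
197 ((0.0018152487464249134, -0.0010995154734700918), 0.012102636508643627) [ 0.00173787 -0.00114801]
scene [(array([159., 200., 168., 230.]), 0.71), (array([356.,  97., 365., 128.]), 0.68)]
side [(array([225., 273., 233., 313.]), 0.85), (array([334., 288., 346., 314.]), 0.71), (array([322., 261., 335., 286.]), 0.51)]
```

```bash
python3 -m pendant '[[-0.015,0,0.2,0,0,0,-1],[-0.015,0,0.5,0,0,0,-1],[-0.015,0,0.9,0,0,0,-1],[-0.015,0,1.3,0,0,0,-1],[-0.015,0,1.6,0,0,0,-1],[-0.015,0,1.8,0,0,0,-1],[-0.015,0,1.83,0,0,0,-1],[-0.015,0,1.83,0,0,0,-1],[-0.015,0,1.83,0,0,0,-1],[-0.015,0,1.83,0,0,0,-1]]'
python3 -m pendant '[[0,0,0.02,0,0,0,-1],[0,0,0.05,0,0,0,-1],[0,0,0.08,0,0,0,-1],[0,0,0.11,0,0,0,-1],[0,0,0.14,0,0,0,-1],[0,0,0.17,0,0,0,-1],[0,0,0.2,0,0,0,-1],[0,0,0.22,0,0,0,-1],[0,0,0.22,0,0,0,-1],[0,0,0.22,0,0,0,-1]]'
python3 -c "
from h import *
p,d,cal,W=wrist('w8')
a=cv2.imread('pics/w8.png');cv2.imwrite('pics/w8c.png',cv2.resize(a[120:320,150:350],None,fx=2.5,fy=2.5))"
```

```text
clock: 23.3
position: [0.5134, 0.1321, 0.1723]
ee_rot: [0.086, 0.996, -0.0, 0.0]
ft_force: [0.7, 0.4, -0.7]
grip_width: 0.169
grasp_force: 34.2
clock: 24.55
position: [0.5132, 0.1321, 0.161]
ee_rot: [0.086, 0.996, -0.0, 0.0]
ft_force: [0.4, -0.1, 0.2]
grip_width: 0.169
grasp_force: 34.2
```

View pics/w8c.png

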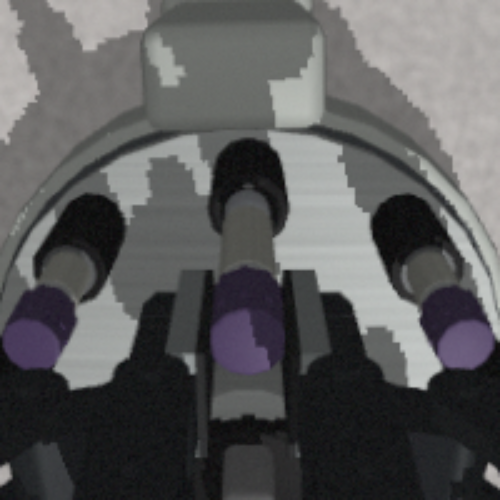

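The foot is inside the bore without any side force. Now I'll press past the clip.

```bash
python3 -m pendant '[[0,0,0.04,0,0,0,-1],[0,0,0.08,0,0,0,-1],[0,0,0.12,0,0,0,-1],[0,0,0.16,0,0,0,-1],[0,0,0.2,0,0,0,-1],[0,0,0.24,0,0,0,-1],[0,0,0.28,0,0,0,-1],[0,0,0.32,0,0,0,-1],[0,0,0.36,0,0,0,-1],[0,0,0.36,0,0,0,-1]]'
```

```text
clock: 25.85
position: [0.5136, 0.1322, 0.1433]
ee_rot: [0.086, 0.996, 0.0, 0.0]
ft_force: [1.0, -0.5, 3.6]
grip_width: 0.166
grasp_force: 34.6
```

```bash
python3 -m pendant '[[0,0,0.03,0,0,0,-1],[0,0,0.06,0,0,0,-1],[0,0,0.09,0,0,0,-1],[0,0,0.12,0,0,0,-1],[0,0,0.15,0,0,0,-1],[0,0,0.18,0,0,0,-1],[0,0,0.21,0,0,0,-1],[0,0,0.23,0,0,0,-1],[0,0,0.24,0,0,0,-1],[0,0,0.24,0,0,0,-1]]'
```

```text
clock: 27.1
position: [0.5139, 0.1322, 0.1314]
ee_rot: [0.087, 0.996, 0.0, 0.001]
ft_force: [1.7, -0.5, 5.6]
grip_width: 0.169
grasp_force: 34.7
```

```bash
python3 -m pendant '[[0,0,0.004,0,0,0,-1],[0,0,0.008,0,0,0,-1],[0,0,0.012,0,0,0,-1],[0,0,0.016,0,0,0,-1],[0,0,0.02,0,0,0,-1],[0,0,0.022,0,0,0,-1],[0,0,0.022,0,0,0,-1],[0,0,0.022,0,0,0,-1],[0,0,0.022,0,0,0,-1],[0,0,0.022,0,0,0,-1]]'
python3 - <<'E'
from h import *
for n in('scene','side'):
    p,d=manip.camera(n);f=np.load(n+'0.npz');W=cloud(n,d,{k:f[k] for k in f});q=p.astype(int)
    pur=(q[...,2]>q[...,1]+20)&(q[...,0]>q[...,1]+5)&(W[...,2]>.1)&(W[...,2]<.2)&(W[...,1]<.3)
    N,l,s,ce=cv2.connectedComponentsWithStats(pur.astype(np.uint8))
    for i in range(1,N):
        if s[i,4]>8: print(n,ce[i].round(),s[i,4],np.nanmedian(W[l==i],0).round(3),np.nanpercentile(W[l==i][:,2],97).round(4))
E
```

```text
clock: 28.35
position: [0.514, 0.1323, 0.1307]
ee_rot: [0.087, 0.996, 0.0, 0.001]
ft_force: [1.1, 0.0, 8.7]
grip_width: 0.166
grasp_force: 34.9
scene [355. 158.] 29 [0.52  0.133 0.125] 0.1332
scene [379. 158.] 59 [0.548 0.179 0.126] 0.1329
scene [336. 165.] 67 [0.528 0.072 0.125] 0.134
scene [404. 166.] 66 [0.602 0.199 0.126] 0.1332
scene [335. 178.] 76 [0.572 0.034 0.126] 0.1337
scene [417. 179.] 83 [0.655 0.178 0.125] 0.1334
scene [353. 192.] 82 [0.63  0.034 0.126] 0.1336
scene [411. 193.] 83 [0.685 0.128 0.127] 0.1335
scene [385. 198.] 89 [0.674 0.071 0.127] 0.1335
side [281. 118.] 14 [0.595 0.195 0.128] 0.1315
side [303. 120.] 26 [0.65  0.175 0.128] 0.1318
side [262. 123.] 19 [0.541 0.175 0.127] 0.1321
side [320. 132.] 65 [0.673 0.078 0.127] 0.132
side [262. 142.] 41 [0.523 0.068 0.127] 0.1316
side [307. 145.] 40 [0.622 0.031 0.128] 0.132
side [283. 147.] 34 [0.565 0.031 0.128] 0.1316
```

```bash
python3 -m pendant '[[0,0,0.004,0,0,0,-1],[0,0,0.008,0,0,0,-1],[0,0,0.012,0,0,0,-1],[0,0,0.012,0,0,0,-1],[0,0,0.012,0,0,0,-1],[0,0,0.012,0,0,0,-1],[0,0,0.012,0,0,0,-1],[0,0,0.012,0,0,0,-1],[0,0,0.012,0,0,0,-1],[0,0,0.012,0,0,0,-1]]'
```

```text
clock: 29.7
position: [0.5142, 0.1326, 0.1305]
ee_rot: [0.086, 0.996, 0.0, 0.001]
ft_force: [0.1, -0.1, 10.5]
grip_width: 0.171
grasp_force: 35.2
```

```bash
python3 -m pendant '[[0,0,0.004,0,0,0,-1],[0,0,0.008,0,0,0,-1],[0,0,0.012,0,0,0,-1],[0,0,0.012,0,0,0,-1],[0,0,0.012,0,0,0,-1],[0,0,0.012,0,0,0,-1],[0,0,0.012,0,0,0,-1],[0,0,0.012,0,0,0,-1],[0,0,0.012,0,0,0,-1],[0,0,0.012,0,0,0,-1]]'
```

```text
clock: 30.95
position: [0.5144, 0.1329, 0.1303]
ee_rot: [0.086, 0.996, 0.001, 0.001]
ft_force: [-0.5, 0.2, 16.7]
grip_width: 0.168
grasp_force: 35.6
```

It is bottomed: 16.7 N with no further travel. I'll relieve the force, open and retreat.

```bash
python3 -m pendant '[[0,0,-0.015,0,0,0,-1],[0,0,-0.025,0,0,0,-1],[0,0,-0.025,0,0,0,-0.6],[0,0,-0.025,0,0,0,-0.4],[0,0,-0.025,0,0,0,-0.2],[0,0,-0.025,0,0,0,-0.2],[0,0,-0.1,0,0,0,-0.2],[0,0,-0.3,0,0,0,-0.2],[0,0,-0.6,0,0,0,-0.2],[0,0,-1,0,0,0,-0.2]]'
python3 -m pendant '[[0,0,-0.5,0,0,0,-0.2],[0,0,-1.1,0,0,0,-0.2],[0,0,-1.7,0,0,0,-0.2],[0,0,-2.2,0,0,0,-0.2],[-0.4,0,-2.4,0,0,0,-0.2],[-0.8,0,-2.4,0,0,0,-0.2],[-1.2,0,-2.4,0,0,0,-0.2],[-1.4,0,-2.4,0,0,0,-0.2],[-1.4,0,-2.4,0,0,0,-0.2],[-1.4,0,-2.4,0,0,0,-0.2]]'
python3 - <<'E'
from h import *
p,d,cal,W=wrist('w9');q=p.astype(int)
pur=(q[...,2]>q[...,1]+20)&(q[...,0]>q[...,1]+5)&(W[...,2]>0.1)
n,l,s,ce=cv2.connectedComponentsWithStats(pur.astype(np.uint8))
for i in range(1,n):
    if s[i,4]>60:
        Q=W[(l==i)&(W[...,2]>.130)];print(ce[i].round(),np.round(cv2.minEnclosingCircle(Q[:,:2].astype(np.float32))[0],4),np.nanpercentile(Q[:,2],[50,90]).round(4))
r=np.hypot(W[...,0]-.595,W[...,1]-.1175);m=(r<.028)&(r>.018)&(W[...,2]>.085)&(W[...,2]<.13);print('skirt z',np.percentile(W[m][:,2],[10,50,90]).round(4))
E
```

```text
clock: 32.2
position: [0.5132, 0.1321, 0.1801]
ee_rot: [0.086, 0.996, 0.0, 0.0]
ft_force: [0.6, 0.1, 0.4]
grip_width: 0.402
grasp_force: 0.0
clock: 33.45
position: [0.5816, 0.1205, 0.2991]
ee_rot: [0.086, 0.996, -0.0, 0.0]
ft_force: [-0.3, -0.3, 0.1]
grip_width: 0.404
grasp_force: 0.0
[249. 105.] [0.5123 0.1315] [0.1322 0.1332]
[195. 124.] [0.5208 0.0747] [0.1325 0.1333]
[303. 125.] [0.5403 0.1819] [0.1326 0.1336]
[169. 173.] [0.5654 0.0377] [0.1324 0.1333]
[328. 174.] [0.5948 0.2019] [0.1325 0.1334]
[182. 223.] [0.6232 0.0372] [0.1322 0.1332]
[315. 224.] [0.6491 0.1816] [0.1323 0.133 ]
[223. 254.] [0.6678 0.0745] [0.1325 0.1333]
[274. 254.] [0.6782 0.1319] [0.1324 0.1332]
skirt z [0.1165 0.1174 0.1184]
```

View pics/w9.png

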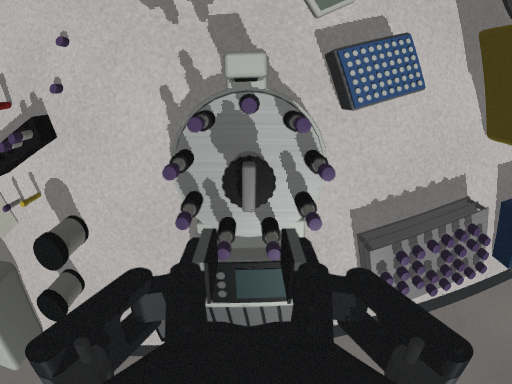

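All nine tubes stand at the same height. The loaded one, at (249,105), is in front of the post, the knob is up, and the robot touches nothing.

```bash
python3 -c "
from workcell import manip
print(manip.hand_in())"
```

```text
the job is handed in; nothing more can be done
None
```

The job is handed in at about 33 s: I turned the carousel +120° the shorter way with the knob held down (highest reading 16.0 N), the knob sprang back up, and the tube is pressed fully home at the reader post, level with the other eight.

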